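# Clear the jammed spool tube with the push stick

## Robot

A 6-joint arm with a two-finger parallel gripper is mounted at the origin on a cart in front of the work surface, level with it; the furniture and walls round the work are solid. World frame = base frame: x ahead of the robot, y to its left, z up, the work surface at z = 0. Lengths are in m, angles in rad, forces in N, time in s.
With the tool pointing down it reaches from about 0.25 to 0.775 m from the base axis. Payload 4 kg.
Tool frame: the origin (TCP) lies at the very end of the fingers, on their centre line; the grasp point (between the pads) lies 19 mm behind it; z points along the fingers, y is the line along which they close (so a half turn about z gives the same grasp; the last joint's range is limited). The gripper opens to 94 mm and grips with 3 to 60 N. Pads are 16 mm wide; open, the fingers measure 119 mm over their backs; the gripper's body (75 mm by 177 mm) begins 78 mm behind the grasp point.
Start: joints at [-1.23, 0.087, 1.371, -0, 1.684, -0.103], TCP at [0.236, -0.497, 0.206] pointing down, gripper open.
Joint ranges: [-3.1, 3.1], [-0.76, 2.03], [0.27, 2.55], [-1.08, 4.22], [0.17, 2.65], [-2.57, 2.57]. Speed limits (rad/s): [2.79, 2.79, 3.14, 3.14, 3.14, 3.14].

## Interface

Orientations are given as [roll, pitch, yaw] about the fixed x, y, z axes, in that order (R = Rz(yaw) Ry(pitch) Rx(roll)).
In Python, from bench import robot gives the robot as it stands. The module is installed in compiled form; this text tells all that it offers.
- The arm moves only by the tool move_arm, never from a script. Its argument "deltas" is one flat list of numbers, 7 for each row, row after row: the turn, a rotation vector about the tool's x, y, z in rad, then the shift along the tool's x, y, z in cm, then the closure, from -1 (fully open) to 1 (shut). A call has 1 to 8 rows; each row is the pose to reach, as a shift and turn from the pose commanded when the call began, along the tool's axes at that moment; what a row does not reach only later rows make up. A row lasts 1/10 s, in which the tool goes at most 50 mm and 8.59 degrees, less where a joint would pass 70% of its speed; a pose out of reach is approached as far as the arm can. A call with a gripper value outside its range is refused whole. The fingers move at their own pace and stop on an object; the grip force is fixed at half the most. Time passes only in rows, so rows that repeat a pose let the fingers close. It gives the time, the measured TCP pose, the force, the opening and the grip force at its end, in the units of the state.
- robot.get_obs(): the state, without advancing time (a new reading comes with each control period).
- robot.snapshot(name): name is "side" or "top" or "wrist"; returns a dict with "image" (420x560x3 uint8, red, green, blue), "depth" (420x560 float32, m along the optical axis (not along the pixel's ray), 0 where there is no reading), "fov_y" (degrees; the focal length in pixels is half the picture's height over the tangent of half this angle, whatever the lens; pixels are square), "cx", "cy" (the principal point, pixels), "origin" and "orientation" of the camera in the world; the wrist camera has in their place "T_tool_cam" (4x4, takes a point from camera to tool coordinates, whose origin is the TCP and whose axes are the flange's). Camera axes: x right, y up, looking along -z (the intrinsics and any distortion apply to the point x, -y, -z); pixel columns grow to the right and rows downward; lengths in m; the calibration is good to about 2 mm. The wrist camera is an equidistant fisheye: a pixel r from the principal point sees the ray r / f radians off the axis. A picture is of the moment at which its call begins: read the wrist's pose just before it.
- robot.close_job(): hands the job in; it is judged then, once.
The state is a dict: "time": time; "joint_positions": joint angles; "qvel": joint speeds; "joint_torque": joint torques, N m; "tool_pos": TCP position; "ee_rot": TCP orientation; "wrist_force": force on the tool from outside, world axes, zero at the start; "wrist_torque": the same for the moment, N m; "width": finger opening in m; "finger_force": force on a finger pad.
Only numpy, scipy, OpenCV 4.12 (cv2) and the standard library are available. Lean on these libraries where they do the work, as an engineer would, in place of code of your own. Each camera call takes 0.05 s, during which the arm holds its last target. There are 200 camera calls.

## Task

A small thread spool is stuck in the upright clear tube of the dispenser stand. Take the square-headed wooden push stick from its block, feel its tip into the off-centre hole in the tube's cap and push the spool down and out of the bottom into the tray, pressing gently so that the spring-mounted tube is never forced far down. Then stand the stick upright and fully down in its block again, and leave the other things where they are.

Things in the scene. Friction and masses are not known exactly. Their poses are not given: they have to be found in the camera images.
- stand: Dispenser stand, fixed: grey square tray 110 x 110 mm with 22 mm walls, a post on its +y and on its -y side, on them a grey ring (106 mm across, top at 114 mm) that carries the clear tube on springs. Origin: centre of the underside, on the tube's vertical axis; z up. Tube: outside 37 mm, bore 30 mm, lower end 68 mm and upper end 140 mm above the table, closed by the flat round cap.
- cap_centre (a point): Centre of the top of the white cap (48 mm across, 6 mm thick, top 146 mm above the table), on the tube's axis. NOT the hole: its one hole, 16 mm across, right through, has its centre 6 mm from this point in ANY direction, since the cap can be turned; that direction is not measured: find it by feel (or sight). The cap is stiff: a sliding touch of 5 N does not turn it. Axes as the stand's.
- tube_exit (a point): Centre of the tube's open lower end, 68 mm above the table. Sprung steel nubs and leaves in the tube (up to 62 mm above this point) grip the spool: its lower rim must be pushed past the nubs, 8 mm above this point, then its upper rim. It drops out when the stick's tip has come down to about 9 mm above this point; 4 mm is surely enough, and the stick's head is then still clear of the cap.
- tray_floor (a point): Centre of the tray's floor (5 mm above the table), below the tube. The floor inside the walls measures 100 x 100 mm.
- tube (a joint): How far the tube with its cap is pressed down on its springs, in m: 0 free, stop at 0.014. The springs give 2 N per mm, so 3 N press it down 1.5 mm and pushing the spool past the nubs (about 5 to 9 N) 2 to 5 mm. More than 0.0075 (15 N) counts as forced.
- spool_mid (a point): The stuck thread spool (29 mm diameter, 52 mm high, upright, red thread with cream ends): its centre. At the start it stands in the tube, caught on the nubs, with its flat top about 12 mm below the cap's top face. z along the spool.
- stick_head (a point): The wooden push stick, standing upright in its block: centre of its square head, 24 x 24 mm and 40 mm high, to be grasped on two opposite sides. Below the head is a round shaft, 12 mm diameter, 90 mm long, with a blunt tip (edge bevelled 1.5 mm). x and y normal to the head's sides, z along the stick, up. About 50 g.
- stick_tip (a point): Tip of the push stick, the centre of its lower end, 110 mm below the head's centre. Same axes.
- holder: The stick's wooden block, fixed to the table, 70 x 70 x 45 mm. Origin: centre of its underside; z up.
- holder_hole (a point): Centre of the mouth of the block's round blind hole, in the top face 45 mm above the table: 15 mm across, slightly bevelled, 38 mm deep. With the stick fully down its tip stands 38 mm below this point.
- blue_spool_mid (a point): Bystander: small spool of dark blue thread, upright, 31 mm diameter, 56 mm high; its centre.
- yellow_spool_mid (a point): Bystander: small spool of ochre thread, upright, 33 mm diameter, 60 mm high; its centre.
- glue_mid (a point): Bystander: glue stick, upright, 24 mm diameter, 86 mm high; its centre.
- wax_mid (a point): Bystander: round cake of beeswax, 35 mm across, 13 mm high; its centre.
- tape_mid (a point): Bystander: roll of tape lying flat, 96 mm across, 25 mm high; its centre.
Not all that is in view belongs to the job. There is more than one size of the part that bears stick_head; the job needs the middle-sized.

How it is judged:
By the outcome, as a careful person would: the job done as asked, in the order asked, and still so for the second after the job is handed in, with the robot touching nothing.
It also fails if it takes over 72 s, if anything falls off the work surface, if the arm or the gripper's body presses on something with over 40 N, if the wrist force passes 120 N, or if a joint passes its speed limit or range.

## Working session

There is one attempt and no reset: what is moved stays moved. The work goes in short steps, Python scripts to look and compute and a tool call to move; the robot and the scene stay as the last step left them, time stands still between calls to the robot, and variables do not carry over. Pictures are saved under pics/ and viewed, at most 10 in all, crops included, and the job is handed in when it is done.

Besides the shell and the picture viewer there is one more tool, called after "Request:" by a JSON object that holds its "method" and its "body", one argument or row to a line. move_arm: Moves the arm, as the interface text tells. Its arguments: {"type":"object","properties":{"deltas":{"type":"array","items":{"type":"number"}}},"required":["deltas"]}

```bash
mkdir -p pics; cat > h.py <<'E'
import numpy as np, cv2, pickle
from scipy.spatial.transform import Rotation as R
from bench import robot
def snap(n,tag):
    o=robot.get_obs(); s=robot.snapshot(n); s['obs']=o
    pickle.dump(s,open(f'pics/{tag}.pkl','wb')); cv2.imwrite(f'pics/{tag}.png',s['image'][:,:,::-1]); return s
def load(tag): return pickle.load(open(f'pics/{tag}.pkl','rb'))
def Rm(o):
    o=np.array(o); return o if o.shape==(3,3) else (R.from_euler('xyz',o).as_matrix() if o.size==3 else R.from_quat(o).as_matrix())
def pt(s,u,v,d=None,z=None):
    """world point of pixel using depth (or plane z)"""
    f=210/np.tan(np.radians(s['fov_y'])/2); x=(u-s['cx'])/f; y=(v-s['cy'])/f
    if 'T_tool_cam' in s:
        r=np.hypot(x,y)+1e-12; k=np.tan(r)/r; x*=k;y*=k
        T=np.eye(4);T[:3,:3]=Rm(s['obs']['ee_rot']);T[:3,3]=s['obs']['tool_pos'];T=T@s['T_tool_cam'];A,o=T[:3,:3],T[:3,3]
    else: A,o=Rm(s['orientation']),np.array(s['origin'])
    ray=A@np.array([x,-y,-1.])
    if z is not None: return o+ray*(z-o[2])/ray[2]
    if d is None: d=s['depth'][int(round(v)),int(round(u))]
    return o+ray*d
E
python3 - <<'E'
from h import *
for n in('top','side','wrist'):
    s=snap(n,n+'0'); print({k:v for k,v in s.items() if k not in('image','depth','obs')})
print(s['obs'])
cv2.imwrite('pics/a.png',np.vstack([cv2.resize(np.hstack([load(n+'0')['image'][:,:,::-1] for n in('side','wrist')]),(800,300))]))
E
```

```text
{'fov_y': 53.10642982860151, 'cx': 277.57390605098976, 'cy': 210.21870286225192, 'origin': array([0.34834351, 0.09698835, 0.99218319]), 'orientation': array([ 0.08928675, -0.0088642 , -1.56070438])}
{'fov_y': 49.35257357337935, 'cx': 276.757392922278, 'cy': 209.9050824417058, 'origin': array([0.09885427, 1.09731927, 0.55194177]), 'orientation': array([ 1.16341694,  0.02226685, -2.83595837])}
{'fov_y': 65.70646984690485, 'cx': 279.52411763486106, 'cy': 209.2182512206963, 'T_tool_cam': array([[-7.30396779e-04,  9.60762194e-01,  2.77372446e-01,
         8.20028349e-02],
       [ 9.99999664e-01,  5.98623315e-04,  5.59759582e-04,
         7.36071076e-04],
       [ 3.71754230e-04,  2.77372762e-01, -9.60762308e-01,
        -1.79836440e-01],
       [ 0.00000000e+00,  0.00000000e+00,  0.00000000e+00,
         1.00000000e+00]])}
{'time': 0.1, 'joint_positions': array([-1.23008935e+00,  8.79038662e-02,  1.37203402e+00,  1.23164145e-06,
        1.68358967e+00, -1.03085759e-01]), 'qvel': array([ 0.00129829, -0.00017962, -0.00341628, -0.00050662,  0.00037099,
        0.00122306]), 'joint_torque': array([ 1.62256216e-03, -3.41252446e+01, -3.03302193e+01,  7.19248108e-02,
        3.03449691e-02, -9.87960016e-05]), 'tool_pos': array([ 0.23599933, -0.49627892,  0.20444382]), 'ee_rot': array([-3.13966815e+00, -2.00325124e-04,  4.43792678e-01]), 'wrist_force': array([-0.36539775, -0.43546294, -0.07327885]), 'wrist_torque': array([0.02665578, 0.00874241, 0.0719049 ]), 'finger_force': 0.0, 'width': 0.09435131608348529}
```

View pics/top0.png

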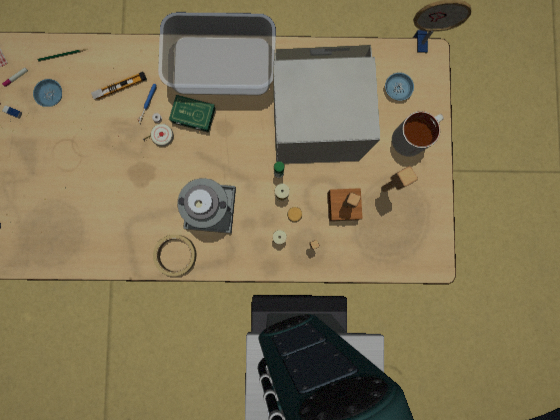

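View pics/side0.png

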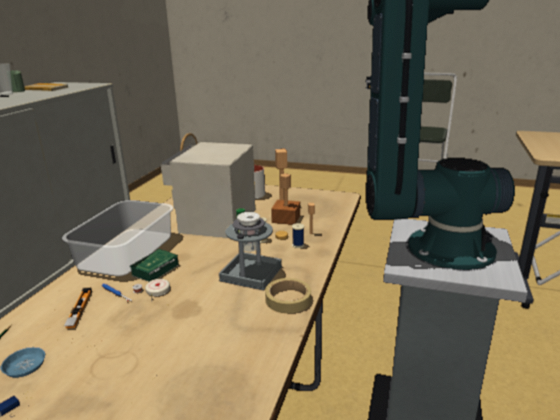

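The top view shows the stand at about (203,203), the block with the middle stick at (346,204), the big stick near (405,177) and the small one at (314,244). I'll crop in on the first two.

```bash
python3 - <<'E'
from h import *
s=load('top0'); im=s['image'][:,:,::-1]; w=load('side0')['image'][:,:,::-1]
a=cv2.resize(im[165:245,165:245],(400,400),interpolation=3); b=cv2.resize(im[165:245,310:390],(400,400),interpolation=3)
c=cv2.resize(w[200:300,200:300],(400,400),interpolation=3);d=cv2.resize(w[140:240,250:350],(400,400),interpolation=3)
cv2.imwrite('pics/b.png',cv2.resize(np.vstack([np.hstack([a,b]),np.hstack([c,d])])[:,:],(600,600)))
for n,u,v in[('cap',200,202),('head',352,200),('block',346,215),('big',405,177),('small',314,244),('green',279,168),('sp1',282,192),('wax',294,214),('sp2',279,238),('tape',162,256),('box',328,90),('boxedge',328,140)]: print(n,pt(s,u,v).round(3))
E
```

```text
cap [0.442 0.252 0.122]
head [ 0.448 -0.063  0.131]
block [ 0.424 -0.066  0.042]
big [ 0.489 -0.159  0.179]
small [0.357 0.011 0.088]
green [0.523 0.088 0.083]
sp1 [0.478 0.079 0.018]
wax [0.428 0.051 0.013]
sp2 [0.372 0.085 0.001]
tape [ 0.327  0.359 -0.002]
box [ 0.653 -0.004  0.206]
boxedge [ 0.555 -0.004  0.205]
```

View pics/b.png

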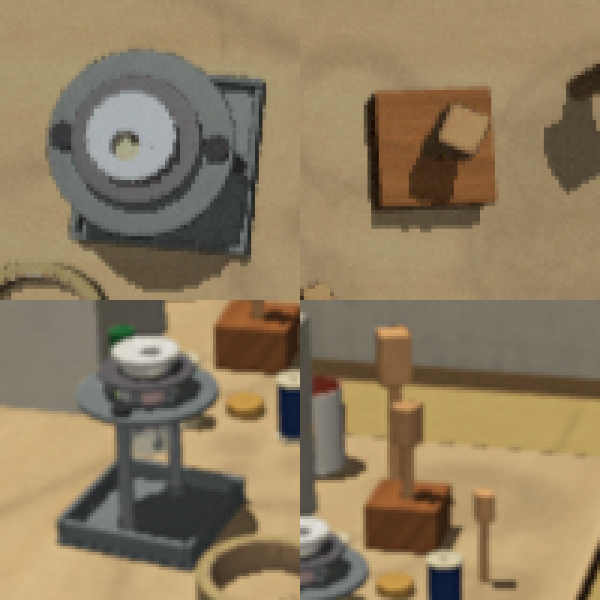

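The hole shows in the cap: centre at about (199.9,201.3), hole at about (198.1,203.1), so it lies towards (-x,+y). The head is turned about -13°. I'm moving above the stick to look from closer.

Request:
{"method": "move_arm", "body": {
  "deltas": [0,0,0.1,0,0,-5,-1,0,0,0.2,4,-3,-7,-1,0,0,0.3,8,-6.5,-7.5,-1,0,0,0.4,12,-10,-7.5,-1,0,0,0.5,16,-13,-7.5,-1,0,0,0.6,20,-16.5,-7.5,-1,0,0,0.67,24,-20,-7.5,-1,0,0,0.67,28,-23,-7.5,-1]
}}

```text
time: 0.95
tool_pos: [0.383, -0.1815, 0.2804]
ee_rot: [3.141, -0.0, -0.228]
wrist_force: [0.7, 0.2, 0.1]
width: 0.0939
finger_force: 0.0
```

Request:
{"method": "move_arm", "body": {
  "deltas": [0,0,0,1,-4.5,1,-1,0,0,0,2,-9,2,-1,0,0,0,2.5,-11.3,2,-1,0,0,0,2.5,-11.3,2,-1,0,0,0,2.5,-11.3,2,-1]
}}

```text
time: 1.45
tool_pos: [0.4324, -0.079, 0.2603]
ee_rot: [3.141, 0.001, -0.225]
wrist_force: [-0.2, -0.3, -0.4]
width: 0.0935
finger_force: 0.0
```

```bash
python3 - <<'E'
from h import *
s=snap('wrist','w1'); print(s['obs']['tool_pos'],s['obs']['ee_rot'],s['obs']['joint_positions'])
E
```

```text
[ 0.43244868 -0.079002    0.26028889] [ 3.14075321e+00  5.17522001e-04 -2.25124757e-01] [-3.09095174e-01 -1.64366842e-01  1.50618296e+00 -9.03571483e-04
  1.80022174e+00  1.48662040e+00]
```

View pics/w1.png

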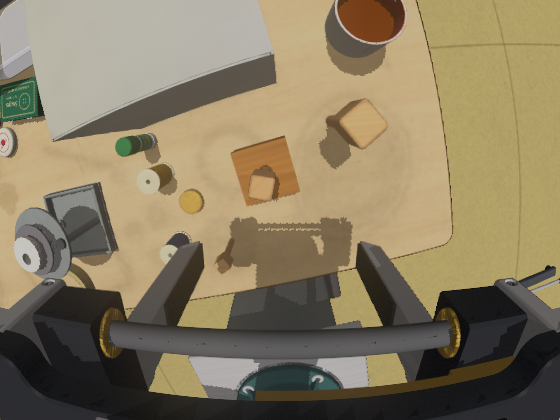

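The wrist view shows the block around (265,170) with the stick's square head at (262,188), the tall stick at (362,123) and the small one near (224,262). I'll fit the head's top face from the depth.

```bash
cat >> h.py <<'E'
def cloud(s,u0,u1,v0,v1,z0,z1,show=1):
    P=np.array([pt(s,u,v) for v in range(v0,v1) for u in range(u0,u1) if s['depth'][v,u]>0])
    return P[(P[:,2]>z0)&(P[:,2]<z1)]
def rect(P):
    (c,wh,a)=cv2.minAreaRect((P[:,:2]*1000).astype(np.float32)); return np.round(c,1),np.round(wh,1),round(a,1),P[:,2].mean().round(4),len(P)
E
python3 - <<'E'
from h import *
s=load('w1')
print('head',rect(cloud(s,240,285,165,212,.125,.15)))
P=cloud(s,225,305,130,215,.035,.055);print('block',rect(P))
print('big',rect(cloud(s,325,400,90,160,.14,.25)))
t=load('top0');print('headtop',rect(cloud(t,340,365,188,212,.125,.15)));print('block top',rect(cloud(t,325,365,185,225,.035,.055)))
print('cap top',rect(cloud(t,180,222,180,222,.14,.155)),'wrist',rect(cloud(s,10,60,225,285,.135,.16)))
print('ring top',rect(cloud(t,165,240,165,240,.105,.12)))
print(robot.get_obs()['tool_pos'])
E
```

```text
head (array([451.8, -65.1]), array([24.1, 24.3]), 67.3, np.float64(0.1368), 637)
block (array([451.4, -64.9]), array([70.4, 70.7]), 3.1, np.float64(0.0455), 2446)
big (array([ 494.2, -163.8]), array([33.6, 33.4]), 30.5, np.float64(0.1747), 1767)
headtop (array([449.7, -65. ]), array([24. , 23.9]), 67.4, np.float64(0.1358), 143)
block top (array([449.4, -65.2]), array([70.1, 70.9]), 3.1, np.float64(0.0446), 787)
cap top (array([440.4, 247.9]), array([46.8, 48. ]), 1.3, np.float64(0.1453), 409) wrist (array([443.5, 247.4]), array([49.5, 48.5]), 37.2, np.float64(0.1454), 768)
ring top (array([442.2, 247.9]), array([104.2, 103.3]), 0.3, np.float64(0.114), 1007)
[ 0.43235938 -0.0795979   0.26048199]
```

Request:
{"method": "move_arm", "body": {
  "deltas": [0,0,0.1,1,-1,0,-1,0,0,0.17,1.5,-1.8,1,-1,0,0,0.17,1.5,-1.8,4,-1,0,0,0.17,1.5,-1.8,8,-1,0,0,0.17,1.5,-1.8,8,-1,0,0,0.17,1.5,-1.8,8,-1,0,0,0.17,1.5,-1.8,8,-1]
}}

```text
time: 2.2
tool_pos: [0.4527, -0.066, 0.1835]
ee_rot: [-3.141, -0.005, -0.398]
wrist_force: [0.5, 0.5, 0.5]
width: 0.0939
finger_force: 0.0
```

Request:
{"method": "move_arm", "body": {
  "deltas": [0,0,0,-0.2,0,3,-1,0,0,0,-0.2,0,5.5,-1,0,0,0,-0.2,0,7.5,-1,0,0,0,-0.2,0,8.3,-1,0,0,0,-0.2,0,8.3,-1,0,0,0,-0.2,0,8.3,-1,0,0,0,-0.2,0,8.3,-1,0,0,0,-0.2,0,8.3,-1]
}}

```text
time: 3.0
tool_pos: [0.4503, -0.0642, 0.0989]
ee_rot: [-3.141, -0.003, -0.396]
wrist_force: [0.9, -0.5, -0.6]
width: 0.0942
finger_force: 0.0
```

Request:
{"method": "move_arm", "body": {
  "deltas": [0,0,0,0,0,0,0,0,0,0,0,0,0,0.5,0,0,0,0,0,0,1,0,0,0,0,0,0,1,0,0,0,0,0,0,1,0,0,0,0,0,0,1,0,0,0,0,0,0,1,0,0,0,0,0,0,1]
}}

```text
time: 3.8
tool_pos: [0.4494, -0.064, 0.0974]
ee_rot: [3.142, 0.0, -0.396]
wrist_force: [-0.2, -0.2, -0.5]
width: 0.0333
finger_force: 0.0
```

Request:
{"method": "move_arm", "body": {
  "deltas": [0,0,0,0,0,0,1,0,0,0,0,0,0,1,0,0,0,0,0,0,1,0,0,0,0,0,0,1]
}}

```text
time: 4.2
tool_pos: [0.4494, -0.064, 0.0975]
ee_rot: [3.141, -0.0, -0.396]
wrist_force: [-0.1, 0.8, -0.5]
width: 0.0238
finger_force: 30.0
```

Request:
{"method": "move_arm", "body": {
  "deltas": [0,0,0,0,0,-1,1,0,0,0,0,0,-4,1,0,0,0,0,0,-8,1,0,0,0,0,0,-12,1,0,0,0,0,0,-16.5,1,0,0,0,0,0,-16.5,1,0,0,0,0,0,-16.5,1,0,0,0,0,0,-16.5,1]
}}

```text
time: 5.0
tool_pos: [0.4488, -0.0638, 0.2611]
ee_rot: [3.141, 0.002, -0.396]
wrist_force: [0.0, 0.4, -0.8]
width: 0.0238
finger_force: 30.0
```

```bash
python3 - <<'E'
from h import *
s=robot.get_obs(); print(s['joint_positions'],s['wrist_force'],s['width'])
p=s['tool_pos'];yaw=s['ee_rot'][2];d=np.array([.4415,.2475])+[-.0042,.0042]-p[:2]
print(p,yaw,d, 'tool', d@[np.cos(yaw),np.sin(yaw)], d@[np.sin(yaw),-np.cos(yaw)])
# hole: dark/yellowish pixels within cap, using top view depth below cap
t=load('top0'); Q=[]
for v in range(192,212):
  for u in range(188,212):
    q=pt(t,u,v,z=.146)
    if np.hypot(*(q[:2]-pt(t,199.9,201.3,z=.146)[:2]))<.018 and t['depth'][v,u]>0 and pt(t,u,v)[2]<.139: Q.append(q)
Q=np.array(Q);print(len(Q),Q.mean(0),np.ptp(Q,axis=0), pt(t,199.9,201.3,z=.146),pt(t,198.1,203.1,z=.146))
E
```

```text
[-2.66387808e-01 -1.31833895e-01  1.47622790e+00 -3.61219800e-05
  1.79970598e+00  1.70059191e+00] [ 0.03367414  0.37637094 -0.77715196] 0.023834976453025
[ 0.44878155 -0.06380383  0.2611314 ] -0.39619199237485603 [-0.01148155  0.31550383] tool -0.13234765293518183 -0.2866332055073141
42 [0.43567062 0.25121892 0.146     ] [0.01428929 0.01227142 0.        ] [0.44057051 0.24751426 0.146     ] [0.43687096 0.25104969 0.146     ]
```

Request:
{"method": "move_arm", "body": {
  "deltas": [0,0,-0.1,-1,-2,-1,1,0,0,-0.2,-2.5,-5.5,-1,1,0,0,-0.3,-4.5,-9.5,-1,1,0,0,-0.4,-6,-13.5,-1,1,0,0,-0.5,-8,-17.5,-1,1,0,0,-0.6,-10,-21.5,-1,1,0,0,-0.7,-11.5,-25.5,-1,1,0,0,-0.7,-13.2,-28.7,-1,1]
}}

```text
time: 5.8
tool_pos: [0.4372, 0.2535, 0.2697]
ee_rot: [3.141, 0.005, 0.306]
wrist_force: [0.8, -0.1, -0.4]
width: 0.0243
finger_force: 30.0
```

Request:
{"method": "move_arm", "body": {
  "deltas": [0,0,0,0,0,1,1,0,0,0,0,0,1,1,0,0,0,0,0,1,1]
}}

```text
time: 6.1
tool_pos: [0.4379, 0.2505, 0.2608]
ee_rot: [3.141, 0.003, 0.303]
wrist_force: [-0.4, -0.3, -1.3]
width: 0.0239
finger_force: 30.0
```

```bash
python3 - <<'E'
from h import *
s=snap('wrist','w2'); print(s['obs']['tool_pos'],s['obs']['ee_rot'])
im=s['image'][:,:,::-1]
cv2.imwrite('pics/w2c.png',cv2.resize(im[150:300,190:370],(720,600),interpolation=3))
E
```

```text
[0.43790435 0.25049785 0.26076428] [3.14052191 0.00347286 0.30267591]
```

View pics/w2c.png

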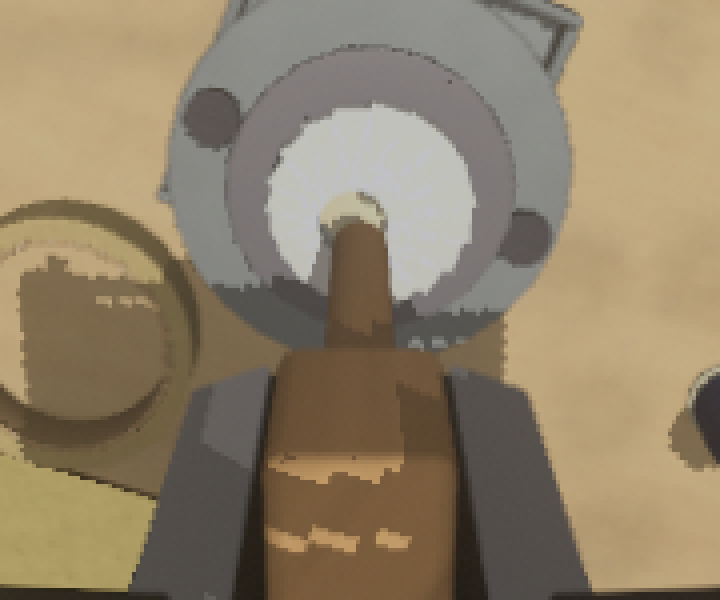

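The crop shows the cap's hole, rim top at (354,192) and sides at u≈320 and 388. The stick's tip edge is at about (359,218), with the shaft 330–388 wide. Tip and hole nearly line up, so I'll turn these into positions.

```bash
python3 - <<'E'
from h import *
s=load('w2'); y=s['obs']['ee_rot'][2]; X=np.array([np.cos(y),np.sin(y)]);Y=np.array([np.sin(y),-np.cos(y)]); p=s['obs']['tool_pos'][:2]
def t(u,v,z): q=pt(s,190+(u-.5*4)/4+0,150+(v-2)/4,z=z)[:2]-p; return (np.array([q@X,q@Y])*1000).round(1)
for n,u,v,z in[('rimfar',354,192,.146),('rimL',320,218,.146),('rimR',388,218,.146),('capL',268,200,.146),('capR',475,200,.146),('capfar',372,103,.146),('tipfar',359,218,.170),('tipL',331,240,.172),('tipR',388,240,.172)]: print(n,t(u,v,z))
E
```

```text
rimfar [ 8.  -0.9]
rimL [ 1.7 -8.9]
rimR [1.7 7.1]
capL [  6.1 -21. ]
capR [ 6.1 27.5]
capfar [29.1  3.3]
tipfar [8.3 0.3]
tipL [ 4.  -5.7]
tipR [4.  6.5]
```

Request:
{"method": "move_arm", "body": {
  "deltas": [0,0,0,-0.2,-0.1,0.8,1,0,0,0,-0.2,-0.1,1.6,1,0,0,0,-0.2,-0.1,2,1,0,0,0,-0.2,-0.1,2,1]
}}

```text
time: 6.55
tool_pos: [0.4358, 0.2515, 0.2413]
ee_rot: [3.141, 0.002, 0.303]
wrist_force: [0.2, 0.0, -0.3]
width: 0.0238
finger_force: 30.0
```

```bash
python3 - <<'E'
from h import *
s=snap('wrist','w3'); print(s['obs']['tool_pos'],s['obs']['ee_rot'],s['obs']['wrist_force'])
cv2.imwrite('pics/w3c.png',cv2.resize(s['image'][170:245,235:325,::-1],(720,600),interpolation=3))
E
```

```text
[0.43579965 0.25148664 0.24128504] [3.14125048e+00 1.94765239e-03 3.03114157e-01] [ 0.15941728  0.04087359 -0.28821847]
```

View pics/w3c.png

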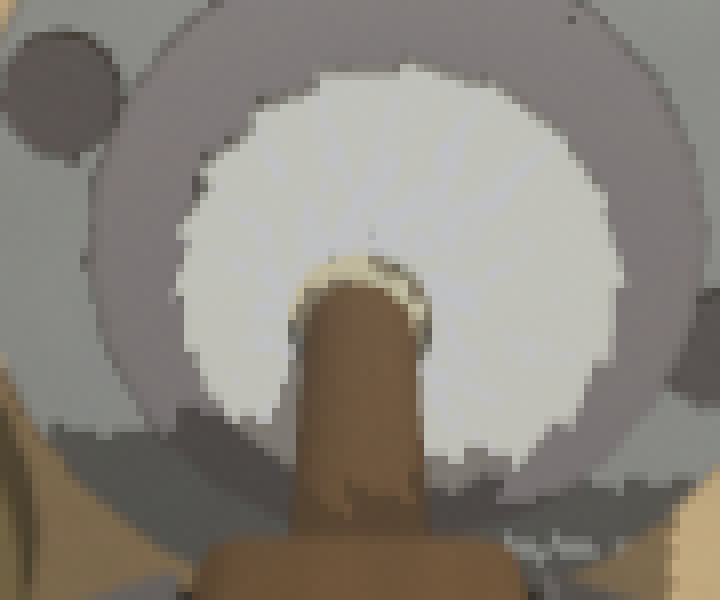

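In this view the hole spans u 288–432 with its far rim at v=256. The tip spans 302–417 with its far edge at v=282. It is centred sideways and about 1 mm too far in +x, so I'll correct that and descend gently.

Request:
{"method": "move_arm", "body": {
  "deltas": [0,0,0,-0.1,0,0.2,1,0,0,0,-0.1,0,0.4,1,0,0,0,-0.1,0,0.6,1,0,0,0,-0.1,0,0.8,1,0,0,0,-0.1,0,0.9,1,0,0,0,-0.1,0,0.9,1]
}}

```text
time: 7.2
tool_pos: [0.4351, 0.2518, 0.2332]
ee_rot: [3.141, 0.0, 0.304]
wrist_force: [0.5, -0.1, -0.4]
width: 0.0236
finger_force: 30.0
```

Request:
{"method": "move_arm", "body": {
  "deltas": [0,0,0,0,0,0.2,1,0,0,0,0,0,0.4,1,0,0,0,0,0,0.6,1,0,0,0,0,0,0.8,1,0,0,0,0,0,0.9,1,0,0,0,0,0,1,1,0,0,0,0,0,1.1,1]
}}

```text
time: 7.9
tool_pos: [0.4353, 0.2518, 0.2225]
ee_rot: [3.142, -0.0, 0.304]
wrist_force: [-0.1, -0.2, 1.4]
width: 0.0239
finger_force: 30.0
```

Request:
{"method": "move_arm", "body": {
  "deltas": [0,0,0,0,0,0.1,1,0,0,0,0,0,0.2,1,0,0,0,0,0,0.3,1,0,0,0,0,0,0.3,1]
}}

```text
time: 8.3
tool_pos: [0.4354, 0.2521, 0.2202]
ee_rot: [-3.141, -0.001, 0.304]
wrist_force: [-1.0, 0.6, 3.3]
width: 0.0242
finger_force: 30.0
```

Request:
{"method": "move_arm", "body": {
  "deltas": [0,0,0,0,0,0.1,1,0,0,0,0,0,0.2,1,0,0,0,0,0,0.3,1,0,0,0,0,0,0.3,1]
}}

```text
time: 8.7
tool_pos: [0.4356, 0.2521, 0.2177]
ee_rot: [-3.141, -0.002, 0.304]
wrist_force: [-2.0, -0.1, 7.3]
width: 0.0241
finger_force: 30.0
```

Request:
{"method": "move_arm", "body": {
  "deltas": [0,0,0,0,0,0.1,1,0,0,0,0,0,0.2,1,0,0,0,0,0,0.3,1,0,0,0,0,0,0.3,1]
}}

```text
time: 9.1
tool_pos: [0.4354, 0.2517, 0.2137]
ee_rot: [3.141, -0.001, 0.304]
wrist_force: [-0.4, 1.0, 1.4]
width: 0.0239
finger_force: 30.0
```

Request:
{"method": "move_arm", "body": {
  "deltas": [0,0,0,0,0,0.15,1,0,0,0,0,0,0.3,1,0,0,0,0,0,0.45,1,0,0,0,0,0,0.6,1,0,0,0,0,0,0.75,1,0,0,0,0,0,0.9,1]
}}

```text
time: 9.7
tool_pos: [0.4352, 0.2516, 0.2042]
ee_rot: [3.141, 0.0, 0.304]
wrist_force: [0.4, 1.0, 0.4]
width: 0.0239
finger_force: 30.0
```

Request:
{"method": "move_arm", "body": {
  "deltas": [0,0,0,0,0,0.15,1,0,0,0,0,0,0.3,1,0,0,0,0,0,0.45,1,0,0,0,0,0,0.6,1,0,0,0,0,0,0.75,1,0,0,0,0,0,0.9,1]
}}

```text
time: 10.3
tool_pos: [0.4352, 0.2517, 0.1953]
ee_rot: [3.141, 0.0, 0.304]
wrist_force: [-0.2, -0.4, -0.3]
width: 0.0239
finger_force: 30.0
```

Request:
{"method": "move_arm", "body": {
  "deltas": [0,0,0,0,0,0.15,1,0,0,0,0,0,0.3,1,0,0,0,0,0,0.45,1,0,0,0,0,0,0.6,1,0,0,0,0,0,0.75,1,0,0,0,0,0,0.9,1]
}}

```text
time: 10.9
tool_pos: [0.4352, 0.2518, 0.1863]
ee_rot: [-3.142, 0.0, 0.304]
wrist_force: [-1.1, 0.5, -0.3]
width: 0.0238
finger_force: 30.0
```

Request:
{"method": "move_arm", "body": {
  "deltas": [0,0,0,0,0,0.15,1,0,0,0,0,0,0.3,1,0,0,0,0,0,0.45,1,0,0,0,0,0,0.6,1,0,0,0,0,0,0.75,1,0,0,0,0,0,0.9,1]
}}

```text
time: 11.5
tool_pos: [0.4352, 0.2518, 0.1773]
ee_rot: [3.142, 0.0, 0.304]
wrist_force: [-0.1, 0.2, -1.1]
width: 0.0237
finger_force: 30.0
```

Request:
{"method": "move_arm", "body": {
  "deltas": [0,0,0,0,0,0.1,1,0,0,0,0,0,0.2,1,0,0,0,0,0,0.3,1,0,0,0,0,0,0.4,1,0,0,0,0,0,0.4,1]
}}

```text
time: 12.0
tool_pos: [0.4352, 0.2517, 0.1733]
ee_rot: [3.141, 0.0, 0.304]
wrist_force: [-0.8, 0.0, 0.3]
width: 0.024
finger_force: 30.0
```

Request:
{"method": "move_arm", "body": {
  "deltas": [0,0,0,0,0,0.1,1,0,0,0,0,0,0.2,1,0,0,0,0,0,0.3,1,0,0,0,0,0,0.3,1]
}}

```text
time: 12.4
tool_pos: [0.4354, 0.2519, 0.1707]
ee_rot: [-3.141, -0.001, 0.304]
wrist_force: [0.0, 0.4, 0.2]
width: 0.0237
finger_force: 30.0
```

Request:
{"method": "move_arm", "body": {
  "deltas": [0,0,0,0,0,0.1,1,0,0,0,0,0,0.2,1,0,0,0,0,0,0.3,1,0,0,0,0,0,0.3,1]
}}

```text
time: 12.8
tool_pos: [0.4354, 0.252, 0.1677]
ee_rot: [-3.141, -0.001, 0.304]
wrist_force: [-0.0, -0.5, 1.2]
width: 0.0237
finger_force: 30.0
```

Request:
{"method": "move_arm", "body": {
  "deltas": [0,0,0,0,0,0.1,1,0,0,0,0,0,0.2,1,0,0,0,0,0,0.3,1,0,0,0,0,0,0.3,1]
}}

```text
time: 13.2
tool_pos: [0.4348, 0.2514, 0.1635]
ee_rot: [3.141, 0.002, 0.304]
wrist_force: [0.3, -0.1, -1.1]
width: 0.024
finger_force: 30.0
```

```bash
python3 - <<'E'
from h import *
s=snap('side','s1'); w=snap('wrist','w4'); print(s['obs']['tool_pos'],s['obs']['wrist_force'])
a=cv2.resize(s['image'][190:300,190:300,::-1],(400,400),interpolation=3)
b=cv2.resize(w['image'][100:300,180:380,::-1],(400,400),interpolation=3)
cv2.imwrite('pics/c4.png',np.hstack([a,b]))
E
```

```text
[0.43481255 0.25143502 0.16347033] [ 0.25224602 -0.10043176 -1.14871067]
```

View pics/c4.png

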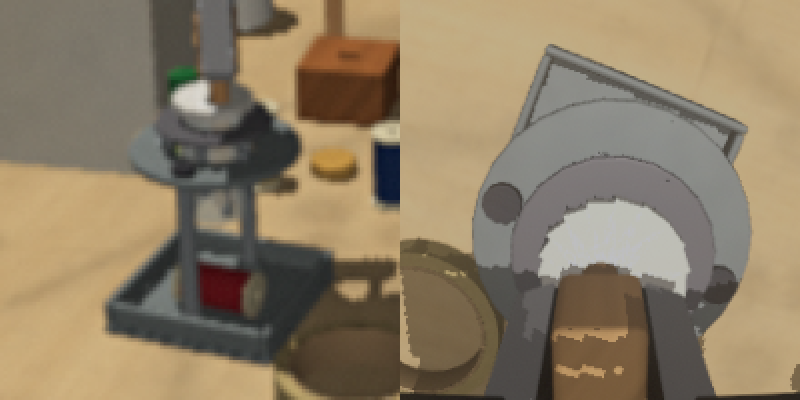

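The left crop shows the red spool lying in the tray at about (225,288), so it is out. Next I withdraw straight up.

Request:
{"method": "move_arm", "body": {
  "deltas": [0,0,0,0,0,-1,1,0,0,0,0,0,-2.5,1,0,0,0,0,0,-4,1,0,0,0,0,0,-5.5,1,0,0,0,0,0,-7,1,0,0,0,0,0,-8.5,1,0,0,0,0,0,-10,1,0,0,0,0,0,-10,1]
}}

```text
time: 14.1
tool_pos: [0.4363, 0.2522, 0.2677]
ee_rot: [-3.141, -0.005, 0.304]
wrist_force: [0.6, 0.3, 0.1]
width: 0.0236
finger_force: 30.0
```

```bash
python3 - <<'E'
from h import *
s=robot.get_obs(); p=s['tool_pos'];y=s['ee_rot'][2];d=np.array([.4494,-.064])-p[:2]
print(p,y,d@[np.cos(y),np.sin(y)], d@[np.sin(y),-np.cos(y)])
E
```

```text
[0.43631409 0.25221296 0.26769828] 0.3037780271772461 -0.08210120737989478 0.3056489271022388
```

Request:
{"method": "move_arm", "body": {
  "deltas": [0,0,0.1,-0.5,2,0,1,0,0,0.2,-1.5,6,0,1,0,0,0.3,-2.5,10,0,1,0,0,0.4,-3.5,14,0,1,0,0,0.5,-5,18,0,1,0,0,0.6,-6,22,0,1,0,0,0.7,-7,26,0,1,0,0,0.7,-8.2,30.6,0,1]
}}

```text
time: 14.9
tool_pos: [0.4481, -0.0659, 0.264]
ee_rot: [-3.141, 0.001, -0.397]
wrist_force: [1.2, 0.7, -1.1]
width: 0.0241
finger_force: 30.0
```

Request:
{"method": "move_arm", "body": {
  "deltas": [0,0,0,0,0,3,1,0,0,0,0,0,6,1,0,0,0,0,0,8,1,0,0,0,0,0,8,1,0,0,0,0,0,8,1,0,0,0,0,0,8,1]
}}

```text
time: 15.5
tool_pos: [0.4494, -0.0648, 0.1861]
ee_rot: [-3.141, -0.003, -0.396]
wrist_force: [1.1, 0.5, -0.3]
width: 0.0241
finger_force: 30.0
```

Request:
{"method": "move_arm", "body": {
  "deltas": [0,0,0,0,-0.1,2,1,0,0,0,0,-0.1,4,1,0,0,0,0,-0.1,4.4,1,0,0,0,0,-0.1,4.4,1,0,0,0,0,-0.1,4.4,1]
}}

```text
time: 16.0
tool_pos: [0.4499, -0.064, 0.1421]
ee_rot: [-3.141, -0.003, -0.396]
wrist_force: [0.4, -0.1, -1.0]
width: 0.0241
finger_force: 30.0
```

```bash
python3 - <<'E'
from h import *
s=snap('wrist','w5'); print(s['obs']['tool_pos'],s['obs']['ee_rot'],s['obs']['wrist_force'])
cv2.imwrite('pics/w5c.png',cv2.resize(s['image'][150:240,225:333,::-1],(720,600),interpolation=3))
E
```

```text
[ 0.44986975 -0.06400967  0.14211918] [-3.14133150e+00 -2.78189490e-03 -3.95995882e-01] [ 0.42135586 -0.08562721 -0.9549676 ]
```

View pics/w5c.png

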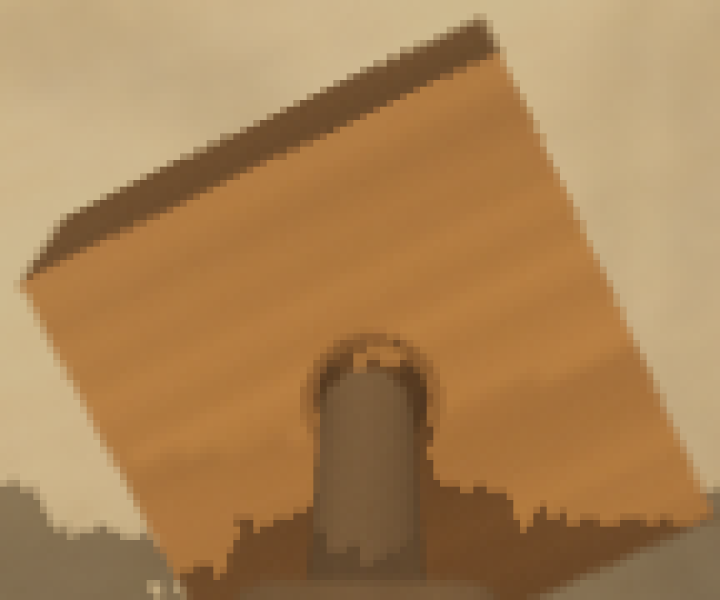

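The tip is centred at about (368,365) over the hole's mouth at about (374,395). It is within 1 mm, so a small correction is enough before lowering.

Request:
{"method": "move_arm", "body": {
  "deltas": [0,0,0,-0.07,0.04,0.4,1,0,0,0,-0.07,0.04,0.8,1,0,0,0,-0.07,0.04,1.2,1,0,0,0,-0.07,0.04,1.6,1,0,0,0,-0.07,0.04,1.6,1]
}}

```text
time: 16.55
tool_pos: [0.4476, -0.0638, 0.1235]
ee_rot: [3.141, 0.002, -0.396]
wrist_force: [0.9, 1.1, -0.4]
width: 0.0241
finger_force: 30.0
```

Request:
{"method": "move_arm", "body": {
  "deltas": [0,0,0,0,0,0.5,1,0,0,0,0,0,1,1,0,0,0,0,0,1.5,1,0,0,0,0,0,2,1,0,0,0,0,0,2.3,1,0,0,0,0,0,2.5,1,0,0,0,0,0,2.5,1]
}}

```text
time: 17.25
tool_pos: [0.4479, -0.0639, 0.0991]
ee_rot: [3.141, 0.001, -0.396]
wrist_force: [0.1, 0.6, -0.8]
width: 0.0234
finger_force: 30.0
```

Request:
{"method": "move_arm", "body": {
  "deltas": [0,0,0,0,0,0.1,1,0,0,0,0,0,0.15,1,0,0,0,0,0,0.2,1,0,0,0,0,0,0.2,1]
}}

```text
time: 17.65
tool_pos: [0.4481, -0.0639, 0.0975]
ee_rot: [3.142, -0.0, -0.396]
wrist_force: [-0.2, 0.7, -1.3]
width: 0.0238
finger_force: 30.0
```

Request:
{"method": "move_arm", "body": {
  "deltas": [0,0,0,0,0,0.1,1,0,0,0,0,0,0.1,1,0,0,0,0,0,0.1,1]
}}

```text
time: 17.95
tool_pos: [0.4483, -0.064, 0.0974]
ee_rot: [-3.142, -0.001, -0.396]
wrist_force: [-1.2, 0.8, 5.5]
width: 0.0237
finger_force: 30.0
```

It has bottomed in the block, so I release it and back off upward.

Request:
{"method": "move_arm", "body": {
  "deltas": [0,0,0,0,0,-0.1,1,0,0,0,0,0,-0.1,0.5,0,0,0,0,0,-0.1,0,0,0,0,0,0,-0.1,-0.5,0,0,0,0,0,-0.1,-0.6,0,0,0,0,0,-0.1,-0.6,0,0,0,0,0,-0.1,-0.6,0,0,0,0,0,-0.1,-0.6]
}}

```text
time: 18.75
tool_pos: [0.4481, -0.0639, 0.0974]
ee_rot: [3.142, -0.0, -0.396]
wrist_force: [0.6, 0.4, -0.1]
width: 0.0686
finger_force: 0.0
```

Request:
{"method": "move_arm", "body": {
  "deltas": [0,0,0,0,0,-2,-0.6,0,0,0,0,0,-5,-0.6,0,0,0,0,0,-9,-0.6,0,0,0,0,0,-13,-0.6,0,0,0,0,0,-16,-0.6,0,0,0,0,0,-16,-0.6,0,0,0,0,0,-16,-0.6]
}}

```text
time: 19.45
tool_pos: [0.4483, -0.064, 0.2577]
ee_rot: [-3.142, -0.001, -0.396]
wrist_force: [-0.5, -0.1, -1.1]
width: 0.0753
finger_force: 0.0
```

```bash
python3 - <<'E'
from h import *
s=snap('side','s6'); w=snap('wrist','w6');t=snap('top','t6'); print(w['obs']['tool_pos'],w['obs']['width'])
print('head',rect(cloud(w,225,310,150,230,.125,.15)))
cv2.imwrite('pics/c6.png',np.hstack([cv2.resize(s['image'][140:320,200:360,::-1],(400,450),interpolation=3),cv2.resize(t['image'][150:290,150:390,::-1],(400,450))]))
E
```

```text
[ 0.44771329 -0.0638123   0.25626366] 0.07533070202624466
head (array([451.8, -64.5]), array([23.2, 23.5]), 67.5, np.float64(0.1367), 638)
```

View pics/c6.png

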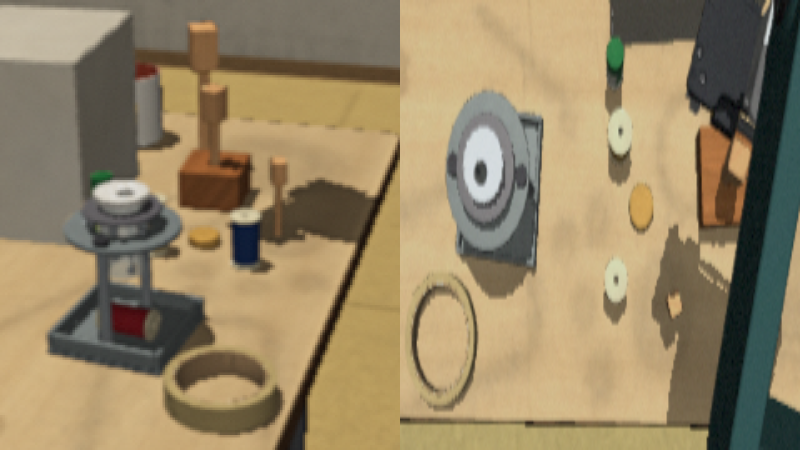

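The stick stands upright in its block with its head top at 0.137 m, as at the start. The spool lies in the tray and the other things have not moved.

```bash
python3 -c "
from bench import robot
print(robot.close_job())"
```

```text
the job is handed in; nothing more can be done
None
```

I pushed the spool out into the tray and stood the stick upright and fully down in its block again, with the other things left where they were; the job is handed in, at about 19.5 s on the robot's clock.

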